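# Aim the rail mirror at the hidden lot tag and hold it

### The job

The bench camera at the end of the rail cannot see the lot tag standing behind the two tins. Take the mirror by the grip on its top, slide it along the rail and turn it until the camera, looking into the mirror, sees the tag centred through the middle of the gap between the tins. Finish while still holding the mirror there with the fingers and keeping it still (a spring turns it back if let go), and do not disturb the tins or anything else on the table.

Things in the scene. Friction and masses are not known exactly. Their poses are not given: they have to be found in the camera images.
- rail: Fixed camera rail: plywood board 100 mm wide (its x), 580 long (its y), 16 thick, with two steel rods. Origin on the table under the centre line; y points along the rods away from the camera; z up. A black box camera (62 x 56 x 50 mm, top 115 mm above the table) at the -y end looks along +y over the centre line, 90 mm above the table.
- lens (a point): Centre of the front of the camera's lens, 264 mm from the rail's origin towards -y, 90 mm above the table.
- carriage (a joint): Position (m) of the aluminium carriage on the rods: 0 at the camera end, 0.31 at the far end, growing along the rail's +y; at 0.14 the mirror's pivot is over the rail's origin. Slides with about 1.5 N of friction and stays where it is left.
- mirror: Upright flat mirror in a grey frame 78 mm wide, 76 high, centred 90 mm above the table, on a vertical pivot on the carriage. Origin: pivot axis at table height; x: normal of the reflecting face, which lies on the pivot axis; z up. A spring (0.08 N m/rad) rests it at a stop, 0.25 rad anticlockwise (from above) of squarely facing the camera; it turns anticlockwise up to 1.0 rad further.
- grip (a point): Where to grip the mirror: on the pivot axis 150 mm above the table, in the black grip on the frame's top, 14 mm thick (along the mirror's x, the way to close on it), 34 mm long (along the mirror's y), reaching from 126 to 170 mm above the table. Nothing else near it is taller than 128 mm.
- sightline (a point): The camera's line of sight after the mirror: origin on the mirror's face at the pivot axis, 90 mm above the table; its x axis points along the reflected line (level), its y axis is level and square to it. It turns twice as far as the mirror.
- lot: Fixed wooden board, 235 x 225 x 12 mm, on the rail's +x side. Origin on the table below the middle of the gap between the two tins; its x points from the gap to the tag.
- gap (a point): Middle of the gap between the two tins, 90 mm above the table. The gap is 60 mm wide along the board's y.
- tag (a point): Centre of the front face of the lot tag, a white upright plate 50 x 50 mm with a raised dark cross, on a post with a round foot; 140 mm behind the gap, 90 mm above the table.
- tin_left: Loose ribbed tin of screws, 80 mm across, 110 mm high, on the board on its +y side of the gap. Origin under its centre.
- tin_right: The same tin on the -y side of the gap.
- jar_tall: Loose clear jar, 76 mm across, 120 mm high, a bystander. Origin under its centre, as for the others.
- jar_low: Loose clear jar with a metal lid, 84 mm across, 94 mm high, a bystander.
- jar_wide: Loose open jar, 72 mm across, 55 mm high, a bystander on the robot's side of the rail.
- lid_tin: Loose low tin, 68 mm across, 45 mm high, a bystander on the robot's side of the rail.
- screw_box: Loose cardboard box, 60 x 90 x 35 mm, a bystander.
- driver: Loose screwdriver lying on the table, a bystander.

How it is judged:
By the outcome, as a careful person would: the job done as asked, in the order asked, and still so for the second after the job is handed in, while the arm keeps its last pose, push and grip.
It also fails if it takes over 38 s, if anything falls off the work surface, if the arm or the gripper's body presses on something with over 40 N, if the wrist force passes 120 N, or if a joint passes its speed limit or range.

### The arm

A 7-joint arm with a two-finger parallel gripper is mounted at the origin on the work surface. World frame = base frame: x ahead of the robot, y to its left, z up, the work surface at z = 0. Lengths are in m, angles in rad, forces in N, time in s.
With the tool pointing down it reaches from about 0.425 to 0.825 m from the base axis. Payload 3.6 kg.
Tool frame: the origin (TCP) lies on the mounting face of the last link; the fingertips stand 186 mm ahead of it and the grasp point (between the pads) lies 167 mm ahead of it; z points along the fingers, y is the direction in which the jaws open and shut (so a half turn about z gives the same grasp; the last joint's range is limited). The gripper opens to 93 mm and grips with 3 to 60 N. Pads are 15 mm wide; open, the fingers measure 128 mm over their backs; the gripper's body (75 mm by 188 mm) begins 65 mm behind the grasp point.
Start: joints at [1.087, 0.615, -0.013, 1.423, 0.008, 1.103, -0.04], TCP at [0.287, -0.583, 0.405] pointing down, gripper open.
Joint ranges: [-3.12, 3.12], [-0.3, 2.06], [-1.34, 1.32], [0.26, 2.42], [-1.36, 4.5], [0.01, 1.98], [-2.84, 2.84]. Speed limits (rad/s): [2.79, 2.79, 3.14, 3.14, 3.14, 3.14, 3.14].

### API

Orientations are given as a 3x3 rotation matrix whose columns are the frame's x, y, z axes.
In Python, from station import * gives the robot as it stands.
- The arm moves only by the tool play_rows, never from a script. Its argument "moves" is a list of rows, each an object of numbers: "x", "y", "z": the shift along the world's x, y, z in cm; "spin": the turn about the world's z in degrees. A call has 1 to 12 rows; each row is the pose to reach, as a shift and turn from the pose measured when the call began; what a row does not reach only later rows make up. A row lasts 1/8 s, in which the tool goes at most 62.5 mm and 10.7 degrees, less where a joint would pass 70% of its speed; a pose out of reach is approached as far as the arm can. A call with a gripper value outside its range is refused whole. "fingers" is the opening in per cent of the stroke, from 0 (shut) to 100 (fully open), set as the call begins (left out, the last holds). The fingers move at their own pace and stop on an object; "squeeze" is the grip in N (left out, the last holds). Time passes only in rows, so rows that repeat a pose let the fingers close. It gives the time, the measured TCP pose, the force and the opening at its end, in the units of the state.
- observe(): the state, without advancing time (a new reading comes with each control period).
- snapshot(name): name is "side" or "top" or "wrist"; returns the picture (420x560x3 uint8, blue, green, red); there is no depth.
- camera_params(name): a dict with "mtx" (3x3 intrinsics, pixels), "k1" (the pictures are not rectified: a ray, as slopes to the right and down, at radius r is drawn at 1 + k1 r^2 times it, then the intrinsics apply), "eye" and "rotation" of the camera in the world. Camera axes: x right, y up, looking along -z (the intrinsics and any distortion apply to the point x, -y, -z); pixel columns grow to the right and rows downward; lengths in m; the calibration is good to about 2 mm. A picture is of the moment at which its call begins: read the wrist's pose just before it. camera_params takes no time and is no camera call; for the wrist camera it gives the pose at the moment of the call.
- close_job(): hands the job in, once; it reports no verdict.
Trained networks look in the newest picture that a camera, given by its name, has taken for a name from the list of things; names that differ only in an ending like _2 or _b are one class to them, and where a whole thing is asked for, a point or a joint stands for the part that bears it (a point fixed in the world has none). Each returns a list of dicts, best first, with "score" (0 to 1); they miss things now and then, are a little off and sometimes report something else, mostly with a low value. They report only what shows in the picture. A call takes as long as a camera call.
- recognise(camera, name): "centre" ([column, row] in pixels, amid what is visible of it).
- cut_out(camera, name): "pixels" (420x560 bool, what is visible of it) and "centre" ([column, row] in pixels, amid what is visible of it).
The state is a dict: "time_s": time; "joint_positions": joint angles; "qvel": joint speeds; "tau": joint torques, N m; "tool_pos": TCP position; "tcp_rot": TCP orientation; "contact_force": force on the tool from outside, world axes, zero at the start; "torque": the same for the moment, N m; "opening": opening from 0.0 (shut) to 1.0 (fully open).
Only numpy, scipy, OpenCV 4.12 (cv2) and the standard library are available. Lean on these libraries where they do the work, as an engineer would, in place of code of your own. Each camera call takes 0.05 s, during which the arm holds its last target.

## Working session

There is one attempt and no reset: what is moved stays moved. The work goes in short steps, Python scripts to look and compute and a tool call to move; the robot and the scene stay as the last step left them, time stands still between calls to the robot, and variables do not carry over. Pictures are saved under pics/ and viewed, and the job is handed in when it is done.

Besides the shell and the picture viewer there is one more tool, called after "Request:" as name([rows], argument=value, ...), one row to a line, values as JSON. play_rows: Moves the arm, as the interface text tells. Its arguments: {"type":"object","properties":{"moves":{"type":"array"},"fingers":{"type":"number"},"squeeze":{"type":"number"}},"required":["moves"]}

```bash
ls; mkdir -p pics
python3 - <<'E'
from station import *
import cv2
s=observe();print({k:(v if not hasattr(v,'round') else v) for k,v in s.items()})
for n in("side","top","wrist"):
    p=camera_params(n);print(n,p)
    cv2.imwrite(f"pics/{n}0.png",snapshot(n))
E
```

```text
pics
{'time_s': 0.0, 'joint_positions': array([ 1.08747748,  0.6159312 , -0.01263212,  1.42487972,  0.00812726,
        1.10342322, -0.04039683]), 'qvel': array([-6.62018286e-05, -1.71592461e-03, -5.82251572e-04,  7.81470884e-04,
       -4.15711039e-04,  4.44722603e-04,  1.00363408e-03]), 'tau': array([-2.59492699e-04, -4.58938837e+01,  2.08822852e-01, -1.65743726e+01,
       -6.11876696e-02,  2.04198703e-02,  2.82628116e-04]), 'tool_pos': array([ 0.28659139, -0.58305936,  0.40357911]), 'tcp_rot': array([[ 8.97418406e-01,  4.41178862e-01, -1.19044487e-03],
       [ 4.41180464e-01, -8.97415457e-01,  2.30116362e-03],
       [-5.30988785e-05, -2.59030761e-03, -9.99996644e-01]]), 'contact_force': array([ 0.05756447, -0.55616924,  0.03785017]), 'torque': array([-0.00080466, -0.00406251, -0.05250837]), 'opening': 0.9990510942819257}
side {'mtx': array([[486.85907784,   0.        , 274.06350743],
       [  0.        , 486.85907784, 207.93261983],
       [  0.        ,   0.        ,   1.        ]]), 'k1': 0.04297283779155817, 'eye': array([0.47825508, 1.09961349, 0.71449514]), 'rotation': ar
[... 293 characters left out ...]
   1.        ]]), 'k1': 0.008118173677401945, 'eye': array([0.33927431, 0.0136572 , 1.29846991]), 'rotation': array([[-1.43171373e-02,  9.74914047e-01, -2.22120732e-01],
       [-9.99890512e-01, -1.47900740e-02, -4.65877974e-04],
       [-3.73937305e-03,  2.22089743e-01,  9.75019058e-01]])}
wrist {'mtx': array([[300.44080749,   0.        , 285.09951698],
       [  0.        , 300.44080749, 210.83241152],
       [  0.        ,   0.        ,   1.        ]]), 'k1': 0.01399528399648928, 'eye': array([ 0.35718612, -0.54865451,  0.38430066]), 'rotation': array([[ 0.4399117 ,  0.86223451,  0.25105646],
       [-0.89803766,  0.42313647,  0.12034905],
       [-0.00246204, -0.27840111,  0.96046174]])}
```

View pics/top0.png

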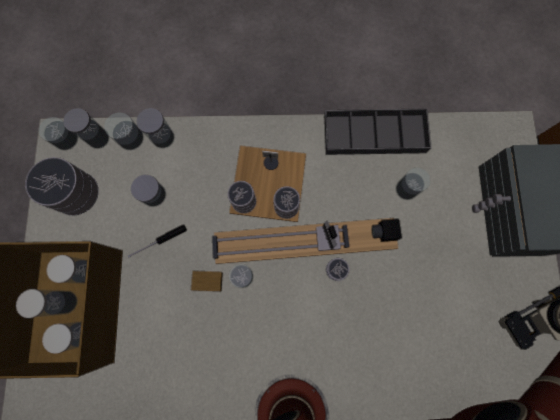

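View pics/side0.png

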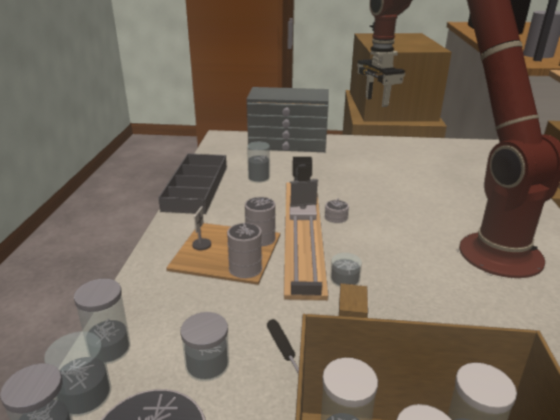

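View pics/wrist0.png

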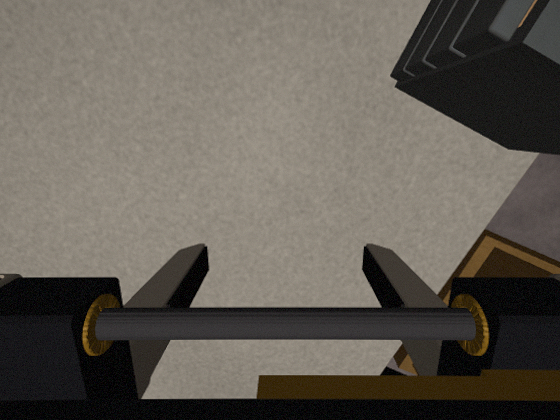

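```bash
cat > h.py <<'E'
from station import *
import numpy as np, cv2
def ray(p,uv):
    K=p["mtx"];x=(uv[0]-K[0,2])/K[0,0];y=(uv[1]-K[1,2])/K[1,1]
    a,b=x,y
    for _ in range(10):
        f=1+p["k1"]*(a*a+b*b);a,b=x/f,y/f
    d=p["rotation"]@np.array([a,-b,-1.]);return p["eye"],d/np.linalg.norm(d)
def atz(p,uv,z):
    e,d=ray(p,uv);return e+d*(z-e[2])/d[2]
def proj(p,X):
    c=(np.asarray(X,float).reshape(-1,3)-p["eye"])@p["rotation"]
    a=c[:,0]/-c[:,2];b=-c[:,1]/-c[:,2];f=1+p["k1"]*(a*a+b*b);K=p["mtx"]
    return np.c_[K[0,0]*a*f+K[0,2],K[1,1]*b*f+K[1,2]]
E
python3 - <<'E'
from h import *
import pickle
D={}
for c in("top","side"):
    im=snapshot(c);p=camera_params(c);cv2.imwrite(f"pics/{c}_raw.png",im)
    vis=im.copy()
    for n in["rail","lot","mirror","tag","tin_left","lens","carriage","grip"]:
        r=cut_out(c,n);D[c,n]=r
        for q in r[:3]:
            ys,xs=np.where(q["pixels"]);print(c,n,round(q["score"],2),np.round(q["centre"],1),len(xs),xs.min(),xs.max(),ys.min(),ys.max()) if len(xs) else 0
pickle.dump(D,open("D.pkl","wb"))
t=cv2.imread("pics/top_raw.png")[130:290,190:420];cv2.imwrite("pics/topz.png",cv2.resize(t,None,fx=3.4,fy=3.4,interpolation=cv2.INTER_CUBIC))
t=cv2.imread("pics/side_raw.png")[140:310,160:360];cv2.imwrite("pics/sidez.png",cv2.resize(t,None,fx=3.5,fy=3.5,interpolation=cv2.INTER_CUBIC))
print(observe()["time_s"])
E
```

```text
top rail 0.62 [307.3 239.9] 5794 212 400 218 263
top lot 0.75 [267.9 174.8] 3407 230 305 145 221
top mirror 0.59 [331.6 236.2] 220 322 336 222 247
top tag 0.65 [265.  170.1] 3329 230 304 145 222
top tin_left 0.88 [242.5 194.4] 718 227 255 181 212
top lens 0.75 [302.  239.2] 6008 212 401 218 263
top carriage 0.25 [240.8 194.9] 738 227 255 181 212
top grip 0.77 [329.9 235.6] 271 322 336 221 247
top grip 0.51 [412.2 182.9] 844 394 430 168 199
side rail 0.81 [306.4 239.9] 4903 284 328 156 300
side rail 0.53 [282.3 341.5] 561 267 298 320 370
side lot 0.76 [206.4 257.5] 3302 166 280 208 286
side mirror 0.89 [303.9 191.1] 841 291 317 165 206
side tag 0.75 [206.6 254. ] 3326 166 280 208 284
side tag 0.62 [351.7 304.1] 870 339 367 285 317
side tin_left 0.59 [244.3 251.2] 1749 228 262 223 278
side lens 0.79 [303.3 241.3] 4932 284 327 156 300
side carriage 0.66 [305.4 194.6] 1298 289 318 165 220
1.05
```

View pics/topz.png

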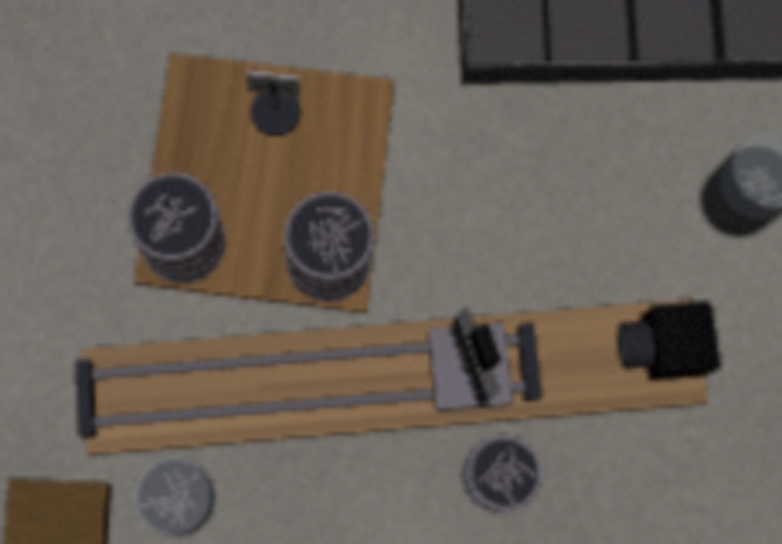

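View pics/sidez.png

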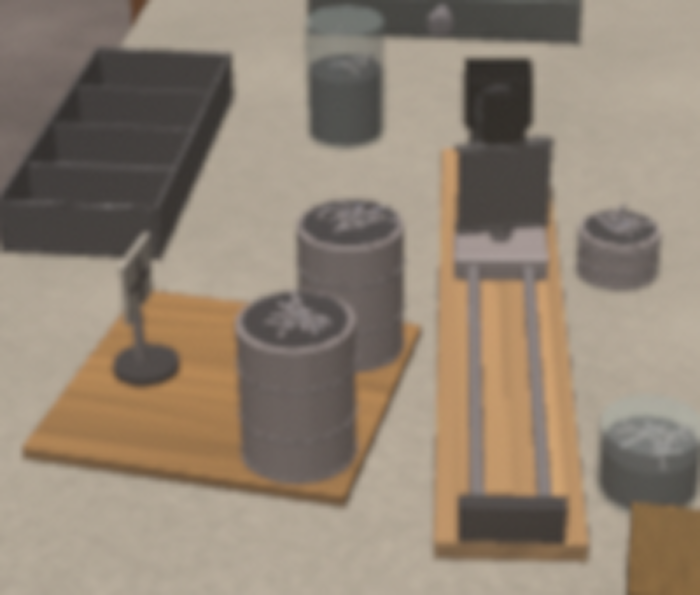

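```bash
cat > fit.py <<'E'
from h import *
from scipy.optimize import least_squares
T,S=camera_params("top"),camera_params("side")
tz=lambda q:np.array(q)/3.4+[190-.35,130-.35]
sz=lambda q:np.array(q)/3.5+[160-.36,140-.36]
# rail corners
rt=[tz(q) for q in[(84,347),(692,299),(708,403),(90,454)]]
rs=[sz(q) for q in[(436,549),(586,549)]]
print("rail top:",[np.round(atz(T,q,.016)[:2],4) for q in rt]," side far end:",[np.round(atz(S,q,.016)[:2],4) for q in rs])
lt=[tz(q) for q in[(172,53),(395,78),(366,311),(135,284)]]
ls=[sz(q) for q in[(24,452),(345,494),(420,325),(150,292)]]
print("lot top",[np.round(atz(T,q,.012)[:2],4) for q in lt]);print("lot side",[np.round(atz(S,q,.012)[:2],4) for q in ls])
tin=[tz(q) for q in[(174,215),(329,235)]]
print("tins top (z=.122)",[np.round(atz(T,q,.122)[:2],4) for q in tin])
ts=[sz(q) for q in[(297,320),(350,228)]]
print("tins side",[np.round(atz(S,q,.122)[:2],4) for q in ts])
print("tag foot top",np.round(atz(T,tz((275,112)),.018)[:2],4),"side",np.round(atz(S,sz((146,363)),.018)[:2],4))
print("tag plate topedge ends",[np.round(atz(T,tz(q),.115)[:2],4) for q in[(248,76),(299,78)]])
print("cam box top corners",[np.round(atz(T,tz(q),.115)[:2],4) for q in[(645,308),(708,302),(718,373),(652,377)]])
print("lens front?",np.round(atz(T,tz((620,344)),.09)[:2],4))
print("grip top",np.round(atz(T,tz((485,346)),.17)[:2],4))
E
python3 fit.py
```

```text
rail top: [array([0.5399, 0.2345]), array([ 0.5772, -0.3395]), array([ 0.4788, -0.347 ]), array([0.4401, 0.2266])]  side far end: [array([0.5385, 0.2436]), array([0.4433, 0.2339])]
lot top [array([0.833 , 0.1548]), array([ 0.8035, -0.0651]), array([ 0.571 , -0.0314]), array([0.6004, 0.188 ])]
lot side [array([0.8318, 0.1623]), array([0.6042, 0.1876]), array([ 0.573 , -0.0318]), array([ 0.7943, -0.0603])]
tins top (z=.122) [array([0.6395, 0.1397]), array([0.6194, 0.0034])]
tins side [array([0.6398, 0.1473]), array([0.6207, 0.0169])]
tag foot top [0.7682 0.0532] side [0.7711 0.052 ]
tag plate topedge ends [array([0.7703, 0.0744]), array([0.7677, 0.0282])]
cam box top corners [array([ 0.5515, -0.2708]), array([ 0.556 , -0.3259]), array([ 0.4937, -0.3297]), array([ 0.4911, -0.2727])]
lens front? [ 0.524  -0.2525]
grip top [ 0.5117 -0.1235]
```

Request:
play_rows([
  {"x": 0,"y": 5,"z": 0},
  {"x": 0,"y": 11},
  {"x": 0,"y": 17},
  {"x": 0,"y": 23},
  {"x": 3,"y": 28},
  {"x": 7,"y": 32,"spin": -2},
  {"x": 11,"y": 36,"spin": -4},
  {"x": 15,"y": 40,"spin": -6},
  {"x": 18.5,"y": 44,"spin": -8},
  {"x": 20.5,"y": 46,"spin": -8},
  {"x": 20.5,"y": 46,"spin": -8},
  {"x": 20.5,"y": 46,"spin": -8},
])

```text
invalid input at $.moves[0]: expected keys x, y, z, spin
```

Run:
```python
from h import *
im=snapshot("wrist");p=camera_params("wrist")
cv2.imwrite("pics/w1.png",cv2.resize(im,(784,588),interpolation=cv2.INTER_CUBIC))
s=observe();print(s["tool_pos"],s["tcp_rot"][:,1],s["joint_positions"])
print(proj(p,[[.5117,-.1235,.15]]))
for n in("grip","lens"):
    for q in recognise("wrist",n)[:2]:print(n,q)
```

```text
[ 0.28668801 -0.58333018  0.40475791] [ 4.41124781e-01 -8.97445779e-01 -2.55427785e-05] [ 1.08751109  0.61486338 -0.01258414  1.42341852  0.00811195  1.10338624
 -0.04036849]
[[-540.25783158 -783.5832118 ]]
```

View pics/w1.png

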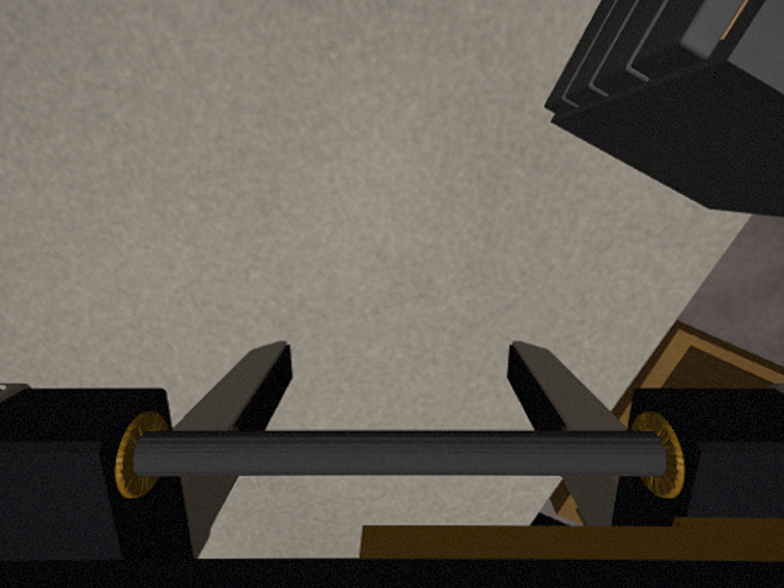

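Request:
play_rows([
  {"x": 0,"y": 5,"z": 0,"spin": 0},
  {"x": 0,"y": 11,"z": 0,"spin": 0},
  {"x": 0,"y": 17,"z": 0,"spin": 0},
  {"x": 0,"y": 23,"z": 0,"spin": 0},
  {"x": 3,"y": 28,"z": 0,"spin": 0},
  {"x": 7,"y": 32,"z": 0,"spin": -2},
  {"x": 11,"y": 36,"z": 0,"spin": -4},
  {"x": 15,"y": 40,"z": 0,"spin": -6},
  {"x": 18.5,"y": 44,"z": 0,"spin": -8},
  {"x": 20.5,"y": 46,"z": 0,"spin": -8},
  {"x": 20.5,"y": 46,"z": 0,"spin": -8},
  {"x": 20.5,"y": 46,"z": 0,"spin": -8},
])

```text
time_s: 2.7
tool_pos: [0.4909, -0.1245, 0.4047]
tcp_rot: [[0.951, 0.31, -0.001], [0.31, -0.951, -0.001], [-0.001, 0.001, -1.0]]
contact_force: [-0.8, -0.2, -0.1]
opening: 1.0
```

Run:
```python
from h import *
im=snapshot("wrist");p=camera_params("wrist")
cv2.imwrite("pics/w2.png",cv2.resize(im,(784,588),interpolation=cv2.INTER_CUBIC))
s=observe();print(s["tool_pos"],s["tcp_rot"][:,1],s["joint_positions"])
print(proj(p,[[.5117,-.1235,.15]]))
for n in("grip","tin_left"):
    for q in recognise("wrist",n)[:2]:print(n,q)
np.savez("w2.npz",**p)
```

```text
[ 0.49075511 -0.12485792  0.40471955] [ 3.09337760e-01 -9.50952048e-01  5.93391434e-04] [ 0.27570614  0.39492083 -0.09857415  1.83025275  0.04899172  0.91947211
 -1.10136864]
[[291.37249337 198.59938868]]
grip {'centre': [292.3, 188.2], 'score': 0.69}
grip {'centre': [144.5, 42.0], 'score': 0.65}
tin_left {'centre': [91.9, 3.5], 'score': 0.69}
```

View pics/w2.png

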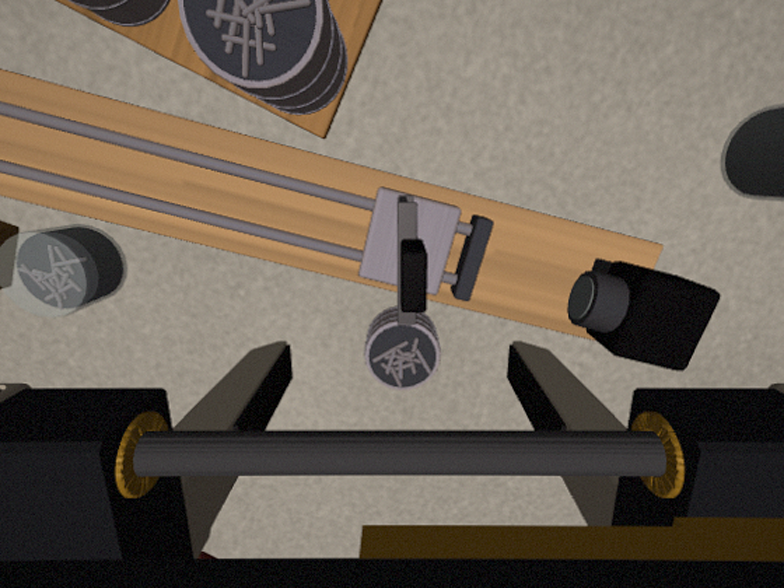

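Run:
```python
from h import *
p=dict(np.load("w2.npz"))
f=lambda q:(np.array(q)+.5)/1.4-.5
g=lambda q,z:atz(p,f(q),z)[:2]
a=g((401,311),.17);b=g((426,311),.17);print("near end",a,b,np.linalg.norm(a-b))
ex=np.array([.951,.309]);print("centre",(a+b)/2+.017*ex)
# frame top z=.128 ends
print("frame top", g((407,196),.128), g((407,322),.128))
# rail edges top z .016
A=[g(q,.016) for q in[(0,69),(662,244)]];B=[g(q,.016) for q in[(0,196),(590,339)]]
for s in(A,B):
    d=s[0]-s[1];print("edge",s,np.degrees(np.arctan2(d[1],d[0]))-90)
# near tin top circle
for nm,z in(("tin",.122),):
    print(nm,g((254,19),z))
print("lot corner",g((324,137),.012))
print("lens",g((585,296),.09))
im=cv2.imread("pics/w2.png");cv2.imwrite("pics/w2z.png",cv2.resize(im[160:420,330:480],None,fx=3,fy=2.2*1.0) if 0 else cv2.resize(im[180:400,340:480],None,fx=2.7,fy=2.7))
```

```text
near end [ 0.49784106 -0.12360434] [ 0.50198801 -0.13641827] 0.013468259007754248
centre [ 0.51608154 -0.1247583 ]
frame top [ 0.55432294 -0.10919277] [ 0.47869145 -0.13410816]
edge [array([0.54225634, 0.21872769]), array([ 0.57902012, -0.33895594])] 3.771612331293369
edge [array([0.44259069, 0.21395932]), array([ 0.477819  , -0.31760132])] 3.7916395624757655
tin [ 0.61715825 -0.00101528]
lot corner [ 0.57329816 -0.03250328]
lens [ 0.52500809 -0.25626926]
```

View pics/w2z.png

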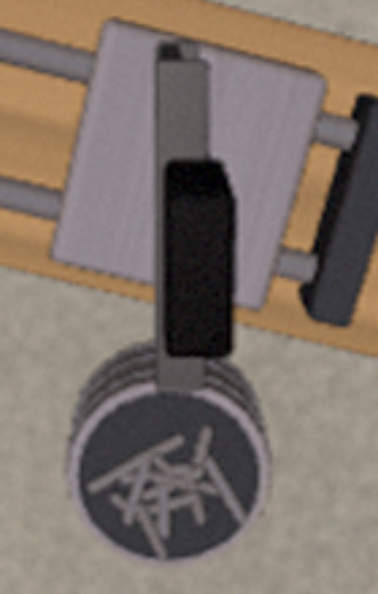

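Request:
play_rows([
  {"x": 2.4,"y": 0,"z": -1,"spin": 0},
  {"x": 2.4,"y": 0,"z": -5,"spin": 0},
  {"x": 2.4,"y": 0,"z": -8.2,"spin": 0},
  {"x": 2.4,"y": 0,"z": -8.2,"spin": 0},
  {"x": 2.4,"y": 0,"z": -8.2,"spin": 0},
])

```text
time_s: 3.48
tool_pos: [0.5151, -0.1255, 0.324]
tcp_rot: [[0.951, 0.308, 0.001], [0.308, -0.951, -0.001], [0.001, 0.002, -1.0]]
contact_force: [0.1, 0.3, 0.5]
opening: 0.999
```

Request:
play_rows([
  {"x": 0,"y": 0,"z": 0,"spin": 0},
  {"x": 0,"y": 0,"z": 0,"spin": 0},
  {"x": 0,"y": 0,"z": 0,"spin": 0},
  {"x": 0,"y": 0,"z": 0,"spin": 0},
  {"x": 0,"y": 0,"z": 0,"spin": 0},
  {"x": 0,"y": 0,"z": 0,"spin": 0},
], fingers=0, squeeze=30)

```text
time_s: 4.22
tool_pos: [0.5151, -0.1255, 0.324]
tcp_rot: [[0.951, 0.308, 0.001], [0.308, -0.951, -0.001], [0.001, 0.002, -1.0]]
contact_force: [-0.7, 0.7, 0.0]
opening: 0.404
```

Run:
```python
from h import *
im=snapshot("wrist");p=camera_params("wrist")
cv2.imwrite("pics/w3.png",cv2.resize(im,(784,588),interpolation=cv2.INTER_CUBIC))
s=observe();print(s["tool_pos"],s["tcp_rot"][:,1],s["contact_force"],s["opening"]*93,s["time_s"])
```

```text
[ 0.51508386 -0.12546563  0.32396185] [ 0.30803777 -0.95137281  0.00158411] [-0.12577746  0.01379926  1.09320002] 33.54134897262007 4.275
```

View pics/w3.png

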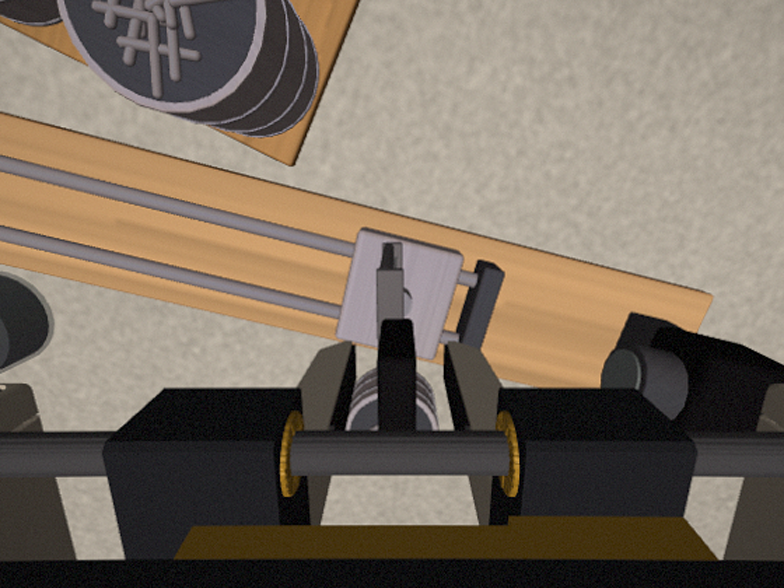

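The grip (column ~397) lies centred between the still-closing fingers (355 and 445). I'll keep closing.

Request:
play_rows([
  {"x": 0,"y": 0,"z": 0,"spin": 0},
  {"x": 0,"y": 0,"z": 0,"spin": 0},
  {"x": 0,"y": 0,"z": 0,"spin": 0},
  {"x": 0,"y": 0,"z": 0,"spin": 0},
  {"x": 0,"y": 0,"z": 0,"spin": 0},
])

```text
time_s: 4.9
tool_pos: [0.515, -0.1253, 0.3239]
tcp_rot: [[0.951, 0.308, 0.001], [0.308, -0.951, -0.001], [0.001, 0.001, -1.0]]
contact_force: [0.1, 0.5, 0.3]
opening: 0.146
```

Request:
play_rows([
  {"x": -0.1,"y": 1.5,"z": 0,"spin": 1},
  {"x": -0.26,"y": 4,"z": 0,"spin": 3},
  {"x": -0.46,"y": 7,"z": 0,"spin": 6},
  {"x": -0.66,"y": 10,"z": 0,"spin": 10},
  {"x": -0.86,"y": 13,"z": 0,"spin": 14},
  {"x": -1.05,"y": 16,"z": 0,"spin": 18},
  {"x": -1.19,"y": 18,"z": 0,"spin": 20},
  {"x": -1.19,"y": 18,"z": 0,"spin": 20},
  {"x": -1.19,"y": 18,"z": 0,"spin": 20},
])

```text
time_s: 6.02
tool_pos: [0.5028, 0.0548, 0.3239]
tcp_rot: [[0.789, 0.614, 0.0], [0.614, -0.789, -0.0], [0.0, 0.0, -1.0]]
contact_force: [-1.4, 1.1, 0.3]
opening: 0.147
```

Run:
```python
from h import *
for c in("wrist","top","side"):
    p=camera_params(c)
    im=snapshot(c)
    if c=="wrist":
        np.savez("w4.npz",**p); cv2.imwrite("pics/w4.png",cv2.resize(im,(784,588),interpolation=cv2.INTER_CUBIC))
    elif c=="top": cv2.imwrite("pics/t4.png",cv2.resize(im[130:290,190:420],None,fx=3.4,fy=3.4,interpolation=cv2.INTER_CUBIC))
    else: cv2.imwrite("pics/s4.png",cv2.resize(im[140:310,160:360],None,fx=3.5,fy=3.5,interpolation=cv2.INTER_CUBIC))
s=observe();print(s["tool_pos"],s["tcp_rot"][:,1],s["contact_force"],s["torque"],s["opening"]*93,s["time_s"])
```

```text
[0.50291062 0.05407335 0.3238768 ] [ 6.13575038e-01 -7.89636143e-01  6.59205471e-04] [-1.68203015  1.0472322   0.98320861] [0.40547056 0.36325688 0.00378485] 13.789743461671344 6.175
```

View pics/w4.png

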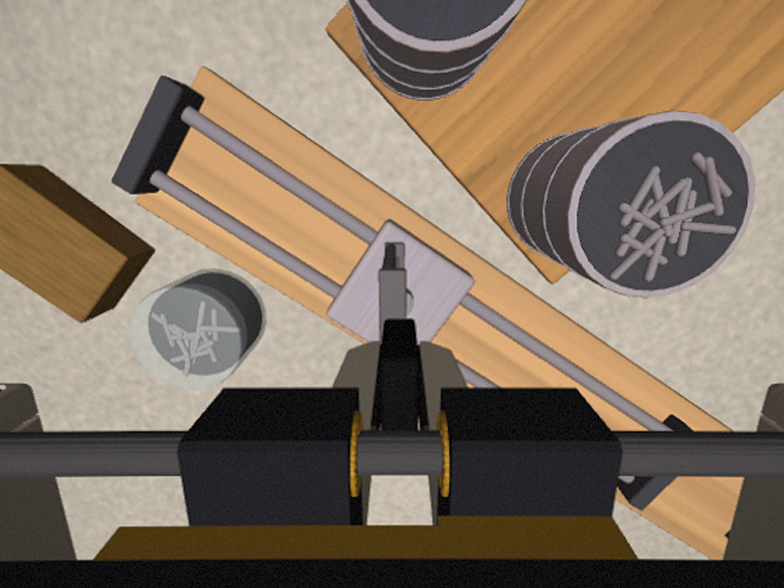

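View pics/t4.png

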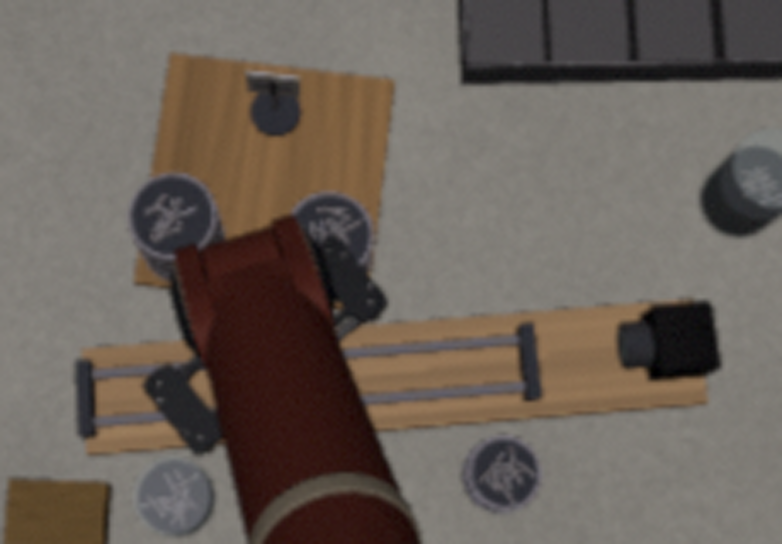

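Run:
```python
from h import *
from scipy.optimize import least_squares
p=dict(np.load("w4.npz"));p2=dict(np.load("w2.npz"));T=camera_params("top")
f=lambda q:(np.array(q)+.5)/1.4-.5
tz=lambda q:(np.array(q)+.5)/3.4-.5+[190,130]
def circ(pts,r=.04):
    pts=np.array(pts)[:,:2]
    s=least_squares(lambda c:np.linalg.norm(pts-c,axis=1)-r,pts.mean(0)+1e-3);s2=least_squares(lambda c:np.linalg.norm(pts-c[:2],axis=1)-c[2],list(s.x)+[r])
    return s.x.round(4),(1e3*s.fun).round(1),s2.x.round(4)
R4=[atz(p,f(q),.122) for q in[(752,190),(737,143),(690,113),(748,215),(690,285),(640,297),(600,280)]]
L4=[atz(p,f(q),.122) for q in[(352,3),(385,38),(430,53),(480,42),(518,8)]]
print("R w4",*circ(R4));print("L w4",*circ(L4))
R2=[atz(p2,f(q),.122) for q in[(181,10),(190,45),(225,82),(260,90),(300,72),(326,30)]]
print("R w2",*circ(R2))
RT=[atz(T,tz(q),.122) for q in[(329,193),(286,235),(372,235),(329,278),(298,205),(360,205)]]
LT=[atz(T,tz(q),.122) for q in[(174,174),(130,216),(217,216),(174,259),(143,186),(205,186)]]
print("R top",*circ(RT));print("L top",*circ(LT))
a=atz(p,f((328,22)),.012);b=atz(p,f((553,282)),.012);d=a-b
print("lot corners",a,b,np.linalg.norm(d),np.degrees(np.arctan2(d[1],d[0]))-90,(a+b)/2)
```

```text
R w4 [0.6201 0.0086] [-0.2 -1.5 -2.3  0.   0.2 -0.5 -3.4] [0.6207 0.0061 0.0378]
L w4 [0.6405 0.1434] [-0.4  0.2  0.2  0.2 -0.4] [0.6391 0.1423 0.0385]
R w2 [0.622  0.0007] [-1.3  0.4  0.9  0.1 -1.4  0.3] [6.212e-01 6.000e-04 3.940e-02]
R top [0.6185 0.0035] [-1.  -2.2 -2.3 -2.3 -0.9 -0.8] [0.6194 0.0034 0.0382]
L top [0.6379 0.1402] [-0.9 -1.8 -1.6 -1.9 -0.6 -0.8] [0.6386 0.1402 0.0386]
lot corners [0.60790656 0.19055883 0.012     ] [ 0.57352801 -0.03017373  0.012     ] 0.2233937145466 -8.85255391040053 [0.59071728 0.08019255 0.012     ]
```

```bash
cat > ba.py <<'E'
from h import *
from scipy.optimize import least_squares
from scipy.spatial.transform import Rotation as Ro
C={"T":camera_params("top"),"S":camera_params("side"),"4":dict(np.load("w4.npz")),"2":dict(np.load("w2.npz"))}
f=lambda q:(np.array(q)+.5)/1.4-.5
tz=lambda q:(np.array(q)+.5)/3.4-.5+[190,130]
sz=lambda q:(np.array(q)+.5)/3.5-.5+[160,140]
O=[]
def add(c,fn,k,q,w=1):O.append((c,fn(q),k,w))
for k,q in zip(["r-+","r--","r+-","r++"],[(84,347),(692,299),(708,403),(90,454)]):pass
# keys: rail corner (sx,sy)
for s,q in zip([(1,1),(1,-1),(-1,-1),(-1,1)],[(84,347),(692,299),(708,403),(90,454)]):add("T",tz,("r",)+s,q)
add("S",sz,("r",1,1),(436,541),.5);add("S",sz,("r",-1,1),(586,543),.5)
add("4",f,("r",1,1),(205,67));add("2",f,("r",1,-1),(662,244))
for s,q in zip([(1,1),(1,-1),(-1,-1),(-1,1)],[(172,53),(395,78),(366,311),(135,284)]):add("T",tz,("l",)+s,q)
for s,q in zip([(1,1),(-1,1),(-1,-1)],[(24,452),(345,494),(420,325)]):add("S",sz,("l",)+s,q,.7)
add("4",f,("l",-1,1),(328,22));add("4",f,("l",-1,-1),(553,282));add("2",f,("l",-1,-1),(324,137))
def cen(c,xy):
    return proj(C[c],[*xy,.122])[0]
for c,k,xy in[("4",-1,(.6207,.0061)),("4",1,(.6398,.1428)),("2",-1,(.6215,.0006)),("T",-1,(.6190,.0034)),("T",1,(.6385,.1402))]:O.append((c,cen(c,xy),("t",k,0),1))
for k,q in((1,(297,320)),(-1,(350,228))):add("S",sz,("t",k,0),q,.4)
add("T",tz,("g",0,0),(275,112),.8);add("S",sz,("g",0,0),(146,363),.5)
names=list(C)
def R2(a):return np.array([[np.cos(a),-np.sin(a)],[np.sin(a),np.cos(a)]])
def pt(k,v):
    if k[0]=="r":return [*(v[:2]+R2(v[2])@[k[1]*.05,k[2]*.29]),.016]
    if k[0]=="l":return [*(v[3:5]+R2(v[5])@[.0+v[6]+k[1]*.1175,v[7]+k[2]*.1125]),.012]
    if k[0]=="t":return [*(v[3:5]+R2(v[5])@[0,k[1]*.07]),.122]
    return [*(v[3:5]+R2(v[5])@[.14,0]),.018]
def res(v,full=True):
    r=[]
    for c,uv,k,w in O:
        i=8+6*names.index(c);p=dict(C[c]);p["eye"]=p["eye"]+v[i:i+3];p["rotation"]=Ro.from_rotvec(v[i+3:i+6]).as_matrix()@p["rotation"]
        r+=list((proj(p,pt(k,v))[0]-uv)*w)
    if full:
        for j,c in enumerate(names):
            i=8+6*j;r+=list(v[i:i+3]/.003)+list(v[i+3:i+6]/.006)
    return np.array(r)
v0=np.r_[.509,-.0564,.066,.6295,.073,-.14,.0723,0,np.zeros(24)]
s=least_squares(res,v0,loss="soft_l1",x_scale=np.r_[np.full(8,.01),np.full(24,.003)])
v=s.x
J=s.jac;cov=np.linalg.inv(J.T@J);print("sd mm",(1e3*np.sqrt(np.diag(cov))[:8]).round(2))
print("rail",v[:2],np.degrees(v[2]),"lot",v[3:5],np.degrees(v[5]),v[6:8])
for j,c in enumerate(names):print(c,(v[8+6*j:11+6*j]*1e3).round(1),np.degrees(v[11+6*j:14+6*j]).round(2))
r=res(v,False).reshape(-1,2)
for (c,uv,k,w),e in zip(O,r):print(c,k,(e/w).round(1),end="; ")
u=R2(v[2])@[0,1];o=R2(v[5])@[1,0];G=v[3:5]
t=np.linalg.solve(np.c_[u,o],G-v[:2]);P=v[:2]+t[0]*u
ang=np.degrees(np.arctan2(*(o-u)[::-1]));print("\nP",P,"dist",t[1],"normal angle",ang)
np.savez("sol.npz",v=v,P=P,u=u,o=o,ang=ang)
E
python3 ba.py
```

```text
sd mm [2.59 2.97 4.68 2.33 2.67 6.09 0.97 1.  ]
rail [ 0.51085136 -0.05710901] 3.8609442742715734 lot [0.63159571 0.07247666] -8.291989706616492 [0.07556078 0.00043447]
T [-0.1  0.2  2.8] [-0.   -0.1  -0.03]
S [0.1 0.5 0.4] [-0.02 -0.14 -0.02]
4 [ 0.6 -1.8  3.1] [ 0.13  0.13 -0.05]
2 [-0.7  0.9  4.6] [-0.17 -0.11  0.21]
T ('r', 1, 1) [-0.2  0.5]; T ('r', 1, -1) [ 0.8 -0.2]; T ('r', -1, -1) [0.7 0.2]; T ('r', -1, 1) [-0.6  0.4]; S ('r', 1, 1) [-0.3  0.2]; S ('r', -1, 1) [1.5 0.5]; 4 ('r', 1, 1) [-0.1 -0.4]; 2 ('r', 1, -1) [0.4 0.1]; T ('l', 1, 1) [-0.4 -0.6]; T ('l', 1, -1) [0.2 0.1]; T ('l', -1, -1) [ 0.3 -0.1]; T ('l', -1, 1) [-0.6 -0.9]; S ('l', 1, 1) [-1.5 -1.1]; S ('l', -1, 1) [-0.4  1. ]; S ('l', -1, -1) [0.2 0.2]; 4 ('l', -1, 1) [-1.3  2.3]; 4 ('l', -1, -1) [ 0.2 -0.4]; 2 ('l', -1, -1) [ 0.6 -0.5]; 4 ('t', -1, 0) [-0.2  0.3]; 4 ('t', 1, 0) [ 0.9 -0.3]; 2 ('t', -1, 0) [-0.9  0.3]; T ('t', -1, 0) [0.  0.1]; T ('t', 1, 0) [-0.4 -0.1]; S ('t', 1, 0) [ 0.1 -0.9]; S ('t', -1, 0) [ 0.8 -2.2]; T ('g', 0, 0) [0.3 0.4]; S ('g', 0, 0) [0.9 0.5]; 
P [0.50081954 0.09153617] dist 0.13215775672410415 normal angle -47.21552271617246
```

Request:
play_rows([
  {"x": -0.07,"y": 1,"z": 0,"spin": 1},
  {"x": -0.16,"y": 2.4,"z": 0,"spin": 3},
  {"x": -0.25,"y": 3.7,"z": 0,"spin": 5},
  {"x": -0.25,"y": 3.7,"z": 0,"spin": 5},
  {"x": -0.25,"y": 3.7,"z": 0,"spin": 5},
  {"x": -0.25,"y": 3.7,"z": 0,"spin": 5},
])

```text
time_s: 6.92
tool_pos: [0.5003, 0.0914, 0.3239]
tcp_rot: [[0.733, 0.68, 0.0], [0.68, -0.733, 0.0], [0.0, 0.0, -1.0]]
contact_force: [-1.9, 1.1, 0.4]
opening: 0.149
```

Run:
```python
from h import *
for c in("wrist","side"):
    p=camera_params(c)
    im=snapshot(c)
    if c=="wrist":
        np.savez("w5.npz",**p); cv2.imwrite("pics/w5.png",cv2.resize(im,(784,588),interpolation=cv2.INTER_CUBIC))
    else: cv2.imwrite("pics/s5.png",cv2.resize(im[140:310,160:360],None,fx=3.5,fy=3.5,interpolation=cv2.INTER_CUBIC))
s=observe();y=s["tcp_rot"][:,1];print(s["tool_pos"],np.degrees(np.arctan2(y[1],y[0])),s["contact_force"],s["torque"],s["opening"]*93,s["time_s"])
```

```text
[0.50035851 0.09112577 0.32387642] -47.17257287397814 [-2.08718601  1.29367141  1.13496394] [ 0.40045326  0.32821325 -0.08551937] 14.098047886424899 7.025
```

View pics/w5.png

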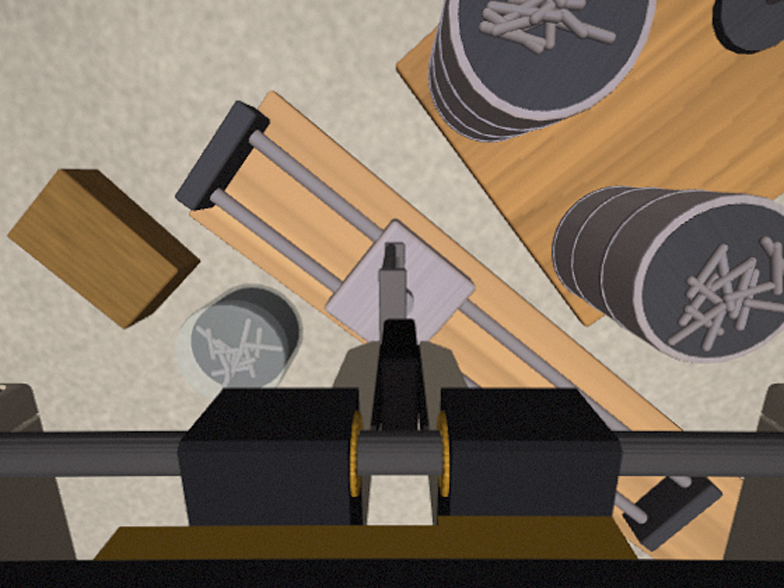

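View pics/s5.png

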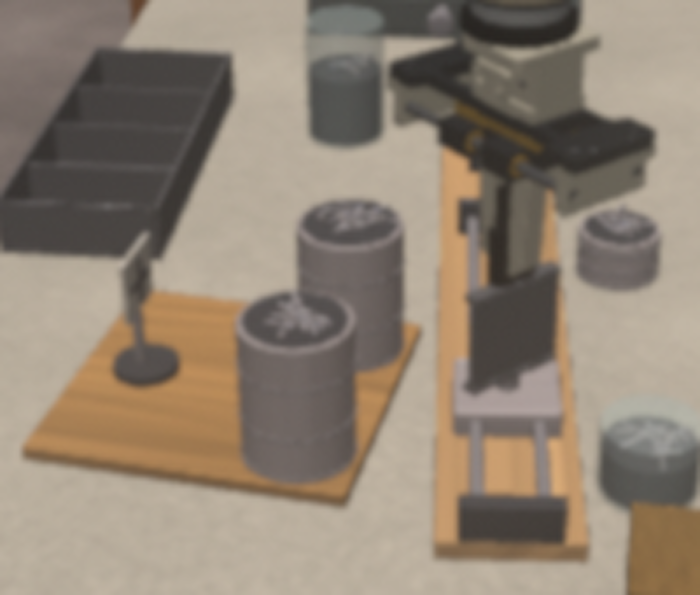

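```bash
python3 - <<'E'
s=open("ba.py").read()
s=s.replace('"2":dict(np.load("w2.npz"))}','"2":dict(np.load("w2.npz")),"5":dict(np.load("w5.npz"))}')
s=s.replace('def R2(a)','''
def circ(c,pix):
    pts=np.array([atz(C[c],f(q),.122)[:2] for q in pix])
    q=least_squares(lambda k:np.linalg.norm(pts-k[:2],axis=1)-k[2],[*(pts.mean(0)+1e-3),.04]);print(c,q.x.round(4),(q.fun*1e3).round(1));O_=q.x[:2];return O_
for k,px in((1,[(444,10),(458,52),(490,98),(535,118),(580,110),(630,65),(654,15)]),(-1,[(635,275),(640,310),(665,345),(695,360),(735,358),(780,340),(640,240),(665,212),(700,195),(745,191)])):
    O.append(("5",cen("5",circ("5",px)),("t",k,0),1))
add("5",f,("l",-1,1),(397,68));add("5",f,("l",-1,-1),(590,325));add("5",f,("r",1,1),(270,91));add("5",f,("r",-1,1),(190,213))
def R2(a)''',1).replace("np.zeros(24)","np.zeros(30)").replace("np.full(24,","np.full(30,")
open("ba2.py","w").write(s)
E
python3 ba2.py
python3 - <<'E'
import cv2
im=cv2.imread("pics/w5.png");cv2.imwrite("pics/w5z.png",cv2.resize(im[200:460,300:520],None,fx=2.3,fy=2.3,interpolation=cv2.INTER_CUBIC))
E
```

```text
5 [0.6415 0.1439 0.039 ] [ 1.1 -1.2 -0.6  0.6  0.7 -0.5 -0.1]
5 [0.6238 0.0079 0.0405] [-0.3 -1.9 -1.8 -0.2  0.1  2.1  3.3  2.4 -0.3 -3.4]
sd mm [2.36 2.36 4.32 2.08 2.05 5.25 0.82 0.87]
rail [ 0.51054808 -0.05591366] 3.9150212719463684 lot [0.63221872 0.07344067] -7.969681140066469 [ 0.07462093 -0.00086502]
T [-0.   0.2  3. ] [ 0.02 -0.1   0.01]
S [0.  0.6 0.4] [-0.01 -0.11 -0.01]
4 [ 1.4 -0.8  3.8] [0.06 0.29 0.1 ]
2 [0.1 1.2 4.9] [-0.09 -0.05  0.12]
5 [-1.6 -1.3  2.6] [ 0.17 -0.23 -0.25]
T ('r', 1, 1) [-0.3  0.6]; T ('r', 1, -1) [ 0.7 -0.1]; T ('r', -1, -1) [0.5 0.3]; T ('r', -1, 1) [-0.7  0.5]; S ('r', 1, 1) [-0.2  0.4]; S ('r', -1, 1) [1.6 0.7]; 4 ('r', 1, 1) [-0.6 -0.5]; 2 ('r', 1, -1) [0.1 0. ]; T ('l', 1, 1) [-0.4 -0.4]; T ('l', 1, -1) [0.3 0. ]; T ('l', -1, -1) [ 0.7 -0.1]; T ('l', -1, 1) [-0.2 -0.6]; S ('l', 1, 1) [-1.3 -1. ]; S ('l', -1, 1) [-0.   0.8]; S ('l', -1, -1) [ 0.1 -0.1]; 4 ('l', -1, 1) [-0.8  4.3]; 4 ('l', -1, -1) [0.6 0.2]; 2 ('l', -1, -1) [1.6 0.3]; 4 ('t', -1, 0) [-0.2 -0.4]; 4 ('t', 1, 0) [ 0.9 -0.1]; 2 ('t', -1, 0) [-1.  -0.1]; T ('t', -1, 0) [-0.  -0.3]; T ('t', 1, 0) [-0.5 -0.2]; S ('t', 1, 0) [-0.1 -0.8]; S ('t', -1, 0) [ 0.3 -2.2]; T ('g', 0, 0) [0.  0.2]; S ('g', 0, 0) [0.4 0.7]; 5 ('t', 1, 0) [-0.  0.]; 5 ('t', -1, 0) [-0.1  1.7]; 5 ('l', -1, 1) [-0.5 -3.1]; 5 ('l', -1, -1) [-0.1 -0.5]; 5 ('r', 1, 1) [ 1.5 -0.6]; 5 ('r', -1, 1) [-0.1  2.2]; 
P [0.50043285 0.09189086] dist 0.13307112983010252 normal angle -47.02732993406005
```

View pics/w5z.png

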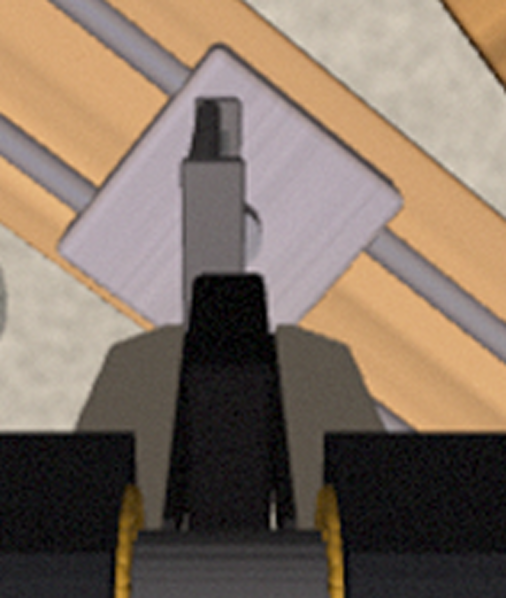

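Request:
play_rows([
  {"x": 0,"y": 0.05,"z": 0,"spin": 0.1},
  {"x": 0,"y": 0.05,"z": 0,"spin": 0.1},
  {"x": 0,"y": 0.05,"z": 0,"spin": 0.1},
  {"x": 0,"y": 0.05,"z": 0,"spin": 0.1},
])

```text
time_s: 7.52
tool_pos: [0.5004, 0.0913, 0.3239]
tcp_rot: [[0.732, 0.681, 0.0], [0.681, -0.732, -0.001], [-0.0, 0.001, -1.0]]
contact_force: [-1.5, -0.2, 1.5]
opening: 0.149
```

Run:
```python
from h import *
a=snapshot("top");b=cv2.imread("pics/top_raw.png")
s=observe();y=s["tcp_rot"][:,1];print(s["tool_pos"],np.degrees(np.arctan2(y[1],y[0])),s["contact_force"],np.abs(s["qvel"]).max(),s["opening"]*93,s["time_s"])
d=cv2.absdiff(cv2.GaussianBlur(a,(3,3),0),cv2.GaussianBlur(b,(3,3),0)).max(2)
cv2.imwrite("pics/diff.png",np.minimum(d.astype(int)*4,255).astype(np.uint8))
```

```text
[0.50036327 0.09130805 0.32386338] -47.08847761418333 [-2.739056   -0.07452684  1.79910334] 0.0013772804563368342 13.708404854723405 7.575
```

View pics/diff.png

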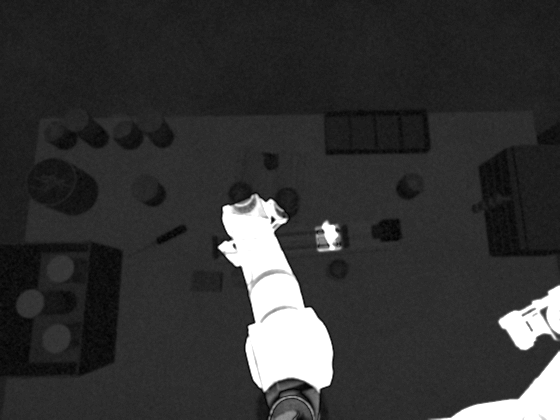

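The difference picture shows only the arm and the mirror and carriage (330, 235) changed. Nothing else moved. I'm handing in.

```bash
python3 -c "
from station import *
print(close_job())"
```

```text
the job is handed in; nothing more can be done
None
```

The mirror is held about 216 mm along the rail from where it started and turned about 25°, and I handed the job in at about 7.6 s. The grip was still closed on it (13.7 mm opening on the 14 mm grip, 30 N squeeze) and the arm was still.

- **Pose against target:** the last reading was a pivot at (0.5004, 0.0913) with the mirror's normal at −47.1°. The target, fitted to corners, tin rims and the tag's foot in several camera views, was (0.5004, 0.0919) and −47.0°.
- **Uncertainty:** individual views disagreed by a few mm on the tin positions. The fit gave about 2 mm and 0.3° for the positions and angles of the rail and lot. I could not look through the bench camera, so the reflected view itself is unchecked.
- **Disturbance:** the top picture compared with the first one shows only the arm, mirror and carriage changed. Parts hidden under the arm could not be compared there. An earlier side view, taken at the final pose, showed both tins in place.
- **Refused move:** the first move call was rejected for missing keys, and nothing moved.

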